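# Lay a culture flask down on the warming plate

### The job

Lay the standing culture flask flat on the warming plate: tip it over away from the plate's raised ledge, let it down gently onto its broad face so that its neck slants upwards, then push it back until its base sits square against the ledge. Only push and steady it with the fingers: never grip it, lift it or let it fall over. Leave the flask that already lies there, the bottle and the stack of dishes alone.

Things in the scene. Friction and masses are not known exactly. Their poses are not given: they have to be found in the camera images.
- flask: The upright clear culture flask, blue cap, 55-125 g: flat, 37 mm thick (x), 85 wide (y); straight to 80 mm up (z), then shoulders narrow to 36 wide at 118 mm, still 37 thick. Origin: centre of its underside. x points to the ledge (within 0.1 rad); the -x broad face, away from the ledge, is the growth face to lie on. Stands 7-15 mm before the ledge. Lying: x up, origin 18.5 mm above the plate.
- flask_cap (a point): Centre of the outer end of the upright flask's cap; in the flask's frame (15, 0, 151.7) mm, axes as the flask's. The 26 mm neck starts at (2, 0, 116) and leans 20 degrees to the flask's +x; the round cap is 33 mm across and 22 mm tall along the neck. Highest point of the rim 157 mm above the base. With the flask lying, the cap's end rim is 18 mm above the plate at its lowest, 50 mm at its highest.
- flask_toe (a point): Middle of the upright flask's lower edge on its growth face, in the flask's frame (-18.5, 0, 0) mm. The flask tips about this edge, which stays on the plate throughout; tipped past about 0.3 rad it falls by itself unless supported.
- stop (a point): The stop: foot of the face of the plate's upturned ledge, mid-length, on the plate's top (34 mm above the bench). x points level into the ledge (roughly to the robot's left), y along the ledge (roughly towards the robot), z up. Fixed. Ledge straight, 20 mm high, 354 mm long, on the plate's left edge; the flat aluminium top reaches 222 mm in front of it, the housing 225 mm.
- flask2: An identical flask already lying on the plate, base to the ledge, cap away from it, its middle line 110-150 mm nearer to or farther from the robot than the upright one's. Origin: on the plate under its middle line, 22.5 mm before its base; x to the ledge, z up. Reaches 135 mm from the origin towards its cap; 85 mm wide, 50 mm high at the cap. Leave alone.
- bottle: Square clear media bottle with white cap, standing on the bench behind the ledge, nearer the robot; 56 x 56 mm, 125 mm high. Origin: centre of its underside. Leave alone.
- dishes: Stack of four small clear dishes on the bench behind the ledge, farther from the robot; 55 mm across, 58 mm high. Origin: centre of the underside. Leave alone.
There are look-alikes about, which are no part of the job. What is shaped like the flask but red is not meant.

How it is judged:
By the outcome, as a careful person would: the job done as asked, in the order asked, and still so for the second after the job is handed in, with the robot touching nothing.
It also fails if it takes over 59 s, if anything falls off the work surface, if the arm or the gripper's body presses on something with over 40 N, if the wrist force passes 120 N, or if a joint passes its speed limit or range.

### The arm

A 6-joint arm with a two-finger parallel gripper is mounted at the origin on the work surface. World frame = base frame: x ahead of the robot, y to its left, z up, the work surface at z = 0. Lengths are in m, angles in rad, forces in N, time in s.
With the tool pointing down it reaches from about 0.35 to 0.85 m from the base axis. Payload 8.1 kg.
Tool frame: the origin (TCP) lies at the very end of the fingers, on their centre line; the grasp point (between the pads) lies 19 mm behind it (robot.grip_depth is the distance from the TCP to the grasp point, in m); z points along the fingers, y is the line along which they close (so a half turn about z gives the same grasp; the last joint's range is limited). The gripper opens to 93 mm and grips with 3 to 60 N. Pads are 15 mm wide; open, the fingers measure 128 mm over their backs; the gripper's body (75 mm by 188 mm) begins 65 mm behind the grasp point.
Start: joints at [-1.303, 0.13, 1.488, -0, 1.523, -0.085], TCP at [0.207, -0.563, 0.219] pointing down, gripper open.
Joint ranges: [-2.96, 2.96], [-0.89, 2.26], [0.02, 2.5], [-1.34, 4.48], [0, 2.73], [-2.66, 2.66]. Speed limits (rad/s): [2.39, 2.39, 2.79, 3.14, 3.14, 3.14].

### API

Orientations are given as a rotation vector (axis times angle).
In Python, from plant import robot gives the robot as it stands. The module is installed in compiled form; this text tells all that it offers.
- The arm moves only by the shell command python3 -m jog 'ROWS' [FORCE]. ROWS is JSON, a list that holds one entry, the list of rows, each a list of 7 numbers: the turn, a rotation vector about the tool's x, y, z in degrees, then the shift along the tool's x, y, z in cm, then the finger opening in cm, from 0 to 9.3. A call has 1 to 5 rows; each row shifts and turns the commanded pose from where the row before left it, along the tool's axes as they then stand; what a row does not reach is not made up. A row lasts 1/12 s, in which the tool goes at most 41.7 mm and 7.16 degrees, less where a joint would pass 70% of its speed; a pose out of reach is approached as far as the arm can. A call is refused whole if a number of a shift passes 4.17 or a number of a turn 7.16, either way. A call with a gripper value outside its range is refused whole. The fingers move at their own pace and stop on an object; FORCE is the grip in N (left out, the last holds). Time passes only in rows, so rows that do not move let the fingers close. It gives the time, the measured TCP pose, the force and the opening at its end, in the units of the state.
- robot.read_state(): the state, without advancing time (a new reading comes with each control period).
- robot.read_camera(name): name is "scene" or "top"; returns a dict with "img" (480x640x3 uint8, red, green, blue), "fx", "fy", "cx", "cy" (pixels), "extrinsics" (4x4, takes a point from camera to world coordinates). Camera axes: x right, y up, looking along -z (the intrinsics and any distortion apply to the point x, -y, -z); pixel columns grow to the right and rows downward; lengths in m; the calibration is good to about 2 mm. A picture is of the moment at which its call begins. There is no depth.
- robot.close_job(): hands the job in, once; it reports no verdict.
Trained networks look in a picture, given as the dict that the camera call returned (one of the last four; its "shot" number tells which), for a name from the list of things; names that differ only in an ending like _2 or _b are one class to them, and where a whole thing is asked for, a point or a joint stands for the part that bears it (a point fixed in the world has none). Each returns a list of dicts, best first, with "confidence" (0 to 1); they miss things now and then, are a little off and sometimes report something else, mostly with a low value. They report only what shows in the picture. A call takes as long as a camera call. They do not tell look-alikes from the thing itself.
- robot.masks_of(picture, label): "pixels" (480x640 bool, what is visible of it) and "point" ([column, row] in pixels, amid what is visible of it).
- robot.pinpoint(picture, label): "point" ([column, row] in pixels: a listed point, or the origin of a listed thing).
The state is a dict: "t": time; "q": joint angles; "dq": joint speeds; "joint_torque": joint torques, N m; "tool_pos": TCP position; "orientation": TCP orientation; "force": force on the tool from outside, world axes, zero at the start; "wrist_torque": the same for the moment, N m; "opening": finger opening in m.
Only numpy, scipy, OpenCV 4.12 (cv2) and the standard library are available. Lean on these libraries where they do the work, as an engineer would, in place of code of your own. Each camera call takes 0.05 s, during which the arm holds its last target. There are 200 camera calls.

## Working session

There is one attempt and no reset: what is moved stays moved. The work goes in short steps, Python scripts to look and compute and a shell command to move; the robot and the scene stay as the last step left them, time stands still between calls to the robot, and variables do not carry over. Pictures are saved under pics/ and viewed, on a budget of 10 in all, crops included, one or two more only if the job needs it, and the job is handed in when it is done.

```bash
mkdir -p pics; cat > h.py <<'E'
import numpy as np, cv2
from scipy.spatial.transform import Rotation as R
from plant import robot
def ray(p,px):
    d=np.array([(px[0]-p['cx'])/p['fx'],-(px[1]-p['cy'])/p['fy'],-1.])
    E=np.array(p['extrinsics']); return E[:3,3],E[:3,:3]@d
def at_z(p,px,z):
    o,d=ray(p,px); return o+d*(z-o[2])/d[2]
def tri(a,b):
    (o1,d1),(o2,d2)=a,b
    s=np.linalg.lstsq(np.c_[d1,-d2],o2-o1,rcond=None)[0]
    x,y=o1+s[0]*d1,o2+s[1]*d2
    return (x+y)/2,np.linalg.norm(x-y)
def proj(p,X):
    E=np.array(p['extrinsics']); c=E[:3,:3].T@(np.asarray(X)-E[:3,3])
    return np.array([p['cx']+p['fx']*c[0]/-c[2],p['cy']+p['fy']*c[1]/c[2]])
def save(p,n): cv2.imwrite('pics/'+n,p['img'][:,:,::-1])
E
python3 - <<'E'
from h import *
s=robot.read_state(); print({k:np.round(v,3) for k,v in s.items()}, robot.grip_depth)
for n in('scene','top'):
    p=robot.read_camera(n); save(p,n+'0.png')
    print(n,p['fx'],p['cx'],p['cy'],[k for k in p]); print(np.round(p['extrinsics'],3))
    for l in('flask','flask_cap','flask_toe','stop','flask2','bottle','dishes'):
        print(l,[(np.round(r['point'],1).tolist(),round(r['confidence'],2)) for r in robot.pinpoint(p,l)])
E
```

```text
{'t': np.float64(0.0), 'q': array([-1.303,  0.131,  1.489, -0.   ,  1.523, -0.085]), 'dq': array([0.001, 0.001, 0.   , 0.   , 0.   , 0.001]), 'joint_torque': array([-2.0000e-03, -5.5984e+01, -4.9176e+01,  7.6000e-02,  3.5000e-02,
       -0.0000e+00]), 'tool_pos': array([ 0.207, -0.562,  0.218]), 'orientation': array([-3.091, -0.551,  0.   ]), 'force': array([-0.562,  1.09 , -0.071]), 'wrist_torque': array([-0.026, -0.04 ,  0.071]), 'opening': np.float64(0.093)} 0.0188
scene 474.41065195149434 327.3230881819809 249.1294990142034 ['img', 'fx', 'fy', 'cx', 'cy', 'extrinsics', 'shot']
[[-0.183 -0.835  0.519  0.929]
 [ 0.983 -0.155  0.097  0.269]
 [-0.001  0.528  0.849  0.739]
 [ 0.     0.     0.     1.   ]]
flask [([263.0, 333.9], 0.95), ([283.2, 261.7], 0.88), ([416.1, 354.2], 0.74)]
flask_cap [([441.9, 306.5], 0.98), ([282.2, 212.9], 0.7)]
flask_toe [([412.3, 361.6], 0.68)]
stop [([290.9, 292.6], 0.69)]
flask2 [([263.0, 333.9], 0.95), ([283.2, 261.7], 0.88), ([416.1, 354.2], 0.74)]
bottle [([355.4, 275.7], 0.92)]
dishes [([325.5, 354.8], 0.82)]
top 542.3958480468398 317.4478912715317 234.21895230278116 ['img', 'fx', 'fy', 'cx', 'cy', 'extrinsics', 'shot']
[[ 0.019  0.996 -0.093  0.488]
 [-1.     0.02   0.018  0.214]
 [ 0.019  0.092  0.996  0.81 ]
 [ 0.     0.     0.     1.   ]]
flask [([378.0, 157.4], 0.79), ([375.0, 254.1], 0.76), ([209.5, 179.3], 0.61)]
flask_cap [([375.2, 246.9], 0.83), ([180.4, 166.8], 0.69)]
flask_toe []
stop [([355.9, 205.5], 0.65)]
flask2 [([378.0, 157.4], 0.79), ([375.0, 254.1], 0.76), ([209.5, 179.3], 0.61)]
bottle [([286.1, 258.3], 0.56)]
dishes [([303.7, 164.2], 0.73)]
```

View pics/scene0.png

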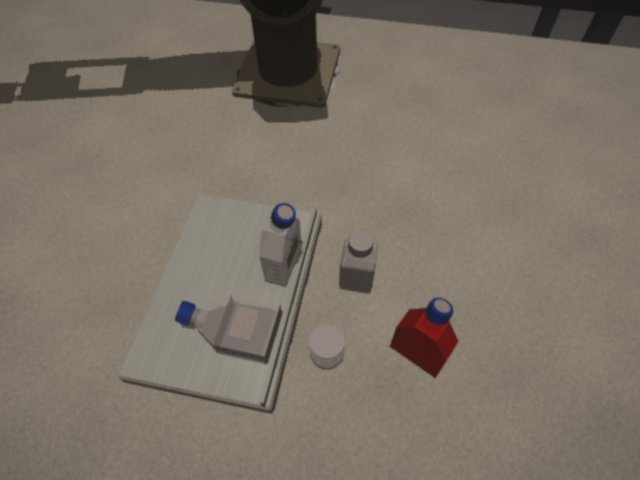

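View pics/top0.png

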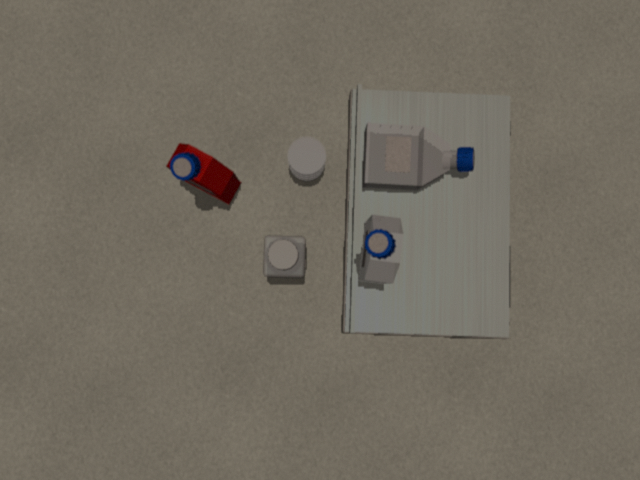

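Scene: the candidates are the upright clear flask at (283,245), top (380,250), the lying flask2 at (240,325), top (405,158), and the red look-alike at (427,340), top (205,173). I choose the upright clear one on the plate. Next I check a close crop and measure.

```bash
python3 - <<'E'
from h import *
S=robot.read_camera('scene');T=robot.read_camera('top')
def pk(p,l,near): 
    r=[np.array(q['point']) for q in robot.pinpoint(p,l)]
    return min(r,key=lambda a:np.linalg.norm(a-near)) if r else np.array(near,float)
for l,a,b in(('flask_cap',(282,213),(375,247)),('stop',(291,293),(356,205)),('flask',(283,262),(375,254)),('flask2',(263,334),(378,157)),('bottle',(355,276),(286,258)),('dishes',(325,355),(304,164))):
    u,v=pk(S,l,a),pk(T,l,b); X,e=tri(ray(S,u),ray(T,v)); print(l,u,v,X.round(4),'err',e.round(4))
# ledge/plate edges in top view
for px in((350,90),(346,331),(358,90),(352,331)): print(px,at_z(T,px,.054).round(4),at_z(T,px,.034).round(4))
for px in((511,95),(509,336)): print('far',px,at_z(T,px,.034).round(4))
a=cv2.resize(S['img'][190:310,220:340],None,fx=5,fy=5,interpolation=cv2.INTER_CUBIC)[:,:400*1+200]
b=cv2.resize(T['img'][200:300,335:435],(600,600),interpolation=cv2.INTER_CUBIC)
cv2.imwrite('pics/crop1.png',cv2.resize(np.hstack([a,b]),(800,400))[:,:,::-1])
E
```

```text
flask_cap [279.9 209. ] [376.1 243.5] [0.5374 0.1309 0.1893] err 0.0082
stop [288.9 293.1] [357.3 207.3] [0.599  0.1441 0.0464] err 0.0001
flask [281.3 262.8] [373.9 252.1] [0.5368 0.1166 0.0305] err 0.0028
flask2 [259.9 334.2] [378.6 156.6] [0.6743 0.1142 0.041 ] err 0.001
bottle [353.9 278.6] [285.  257.9] [ 5.275e-01  2.446e-01 -4.000e-04] err 0.005
dishes [325.9 352. ] [303.1 164.2] [0.6698 0.2208 0.0019] err 0.0046
(350, 90) [0.7677 0.1574 0.054 ] [0.7751 0.1559 0.034 ]
(346, 331) [0.4254 0.1584 0.054 ] [0.4238 0.1569 0.034 ]
(358, 90) [0.768  0.1459 0.054 ] [0.7754 0.1441 0.034 ]
(352, 331) [0.4256 0.1501 0.054 ] [0.4239 0.1484 0.034 ]
far (511, 95) [ 0.7737 -0.0832  0.034 ]
far (509, 336) [ 0.4207 -0.0752  0.034 ]
```

View pics/crop1.png

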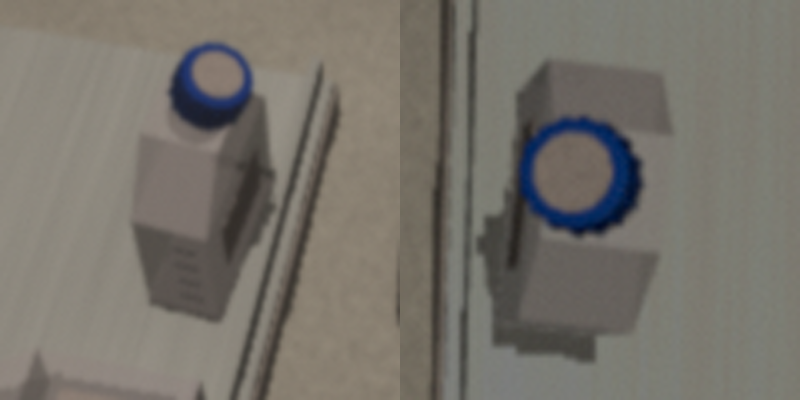

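The crop confirms the clear upright flask. Its cap end is at scene (285,212) / top (377,243), and its label is on the ledge side. I refine its pose from the corners.

```bash
python3 - <<'E'
from h import *
S=robot.read_camera('scene');T=robot.read_camera('top')
print('cap',at_z(S,(285.1,211.9),.1857).round(4),at_z(T,(377.2,243),.1857).round(4),tri(ray(S,(285.1,211.9)),ray(T,(377.2,243))))
print('bottom corners S',at_z(S,(285.4,286.3),.034).round(4),at_z(S,(265.6,280.9),.034).round(4))
print('shoulder T',[at_z(T,q,.114).round(4) for q in((372,214.5),(400,218),(365,279.5),(393,283.3))])
print('shoulder S far',[at_z(S,q,.114).round(4) for q in((260.2,257),(283.6,260))])
# ledge in scene: top edge inner, by crops
print('ledge S',[at_z(S,q,.054).round(4) for q in((316,209.5),(289,312))])
# flask2 corners base top z=.071
print('flask2 T', [at_z(T,q,.071).round(4) for q in((366,123),(364,187),(424,125),(421,187))],at_z(T,(474,159),.068))
# hough-like: ledge edge profile in top view
g=cv2.cvtColor(T['img'],cv2.COLOR_RGB2GRAY)
for r in(100,200,320): print(r,g[r,340:368].tolist())
E
```

```text
cap [0.5388 0.1345 0.1857] [0.5376 0.1333 0.1857] (array([0.53761318, 0.1335336 , 0.18399393]), np.float64(0.0010075611236109497))
bottom corners S [0.5818 0.1332 0.034 ] [0.5779 0.0982 0.034 ]
shoulder T [array([0.5801, 0.1311, 0.114 ]), array([0.5763, 0.0947, 0.114 ]), array([0.496 , 0.1393, 0.114 ]), array([0.4918, 0.1033, 0.114 ])]
shoulder S far [array([0.5789, 0.099 , 0.114 ]), array([0.5776, 0.1356, 0.114 ])]
ledge S [array([0.4308, 0.1557, 0.054 ]), array([0.6348, 0.153 , 0.054 ])]
flask2 T [array([0.7145, 0.1356, 0.071 ]), array([0.6239, 0.1374, 0.071 ]), array([0.7137, 0.0542, 0.071 ]), array([0.6256, 0.0584, 0.071 ])] [ 0.66755503 -0.01671619  0.068     ]
100 [114, 111, 110, 109, 109, 109, 111, 102, 74, 57, 78, 96, 108, 119, 122, 112, 81, 87, 114, 122, 119, 122, 121, 121, 123, 122, 123, 122]
200 [109, 108, 105, 106, 97, 66, 53, 78, 94, 117, 120, 124, 113, 84, 97, 119, 121, 123, 123, 122, 122, 123, 124, 124, 123, 125, 121, 124]
320 [102, 68, 53, 79, 98, 109, 120, 126, 117, 87, 83, 116, 126, 123, 124, 125, 123, 124, 125, 125, 124, 125, 124, 123, 125, 125, 125, 124]
```

```bash
cat > plan.py <<'E'
import numpy as np
# plane: u=horizontal to ledge (from toe), z up from plate. flask frame (x,z) mm -> toe-relative
def flask():
    P=[]
    def poly(v):
        v=np.array(v,float)
        for a,b in zip(v,np.roll(v,-1,0)): P.extend(a+(b-a)*t for t in np.linspace(0,1,40))
    poly([(-18.5,0),(18.5,0),(18.5,118),(-18.5,118)])
    a=np.array([np.sin(.349),np.cos(.349)]);n=np.array([a[1],-a[0]]);e=np.array([15,151.7]);s=np.array([2,116])
    poly([s-13*n,s+13*n,e+13*n,e-13*n]); poly([e-16.5*n,e+16.5*n,e-22*a+16.5*n,e-22*a-16.5*n])
    return np.array(P)+[18.5,0]
F=flask()
def rot(t): c,s=np.cos(t),np.sin(t); return np.array([[c,-s],[s,c]])  # CCW: top -> -u
def tool(al): # z axis (pointing) and opening axis o (towards ledge/back)
    return np.array([np.sin(al),-np.cos(al)]),np.array([np.cos(al),np.sin(al)])
def extents(th,al,tcp):
    zt,o=tool(al); Q=F@rot(th).T-tcp; d=Q@zt; w=Q@o; m=d<0
    return (w[m].min(),w[m].max(),-d.min()) if m.any() else (0,0,0)
def solve(th,al,depth,front):  # cap end depth inside the fingers; front finger at -front touches
    zt,o=tool(al); Q=F@rot(th).T
    top=(Q@zt).min(); d=top+depth       # TCP along zt
    m=(Q@zt)<d; w=Q[m]@o
    c=w.min()+front                      # front inner face at c-front == w.min
    return zt*d+o*c,w.max()-w.min()
if __name__=='__main__':
    prev=None
    for k in range(0,91,5):
        th=np.radians(k); al=min(th,np.radians(50)); dep=28 if k<50 else 28-8*(k-50)/40
        t,ext=solve(th,al,dep,27.5)
        zt,o=tool(al); low=min((t-27.5*o)[1],(t-45*o)[1])
        print(k,round(np.degrees(al)),'tcp',t.round(1),'extent',ext.round(1),'fingerlow',low.round(1),'bodylow',round((t-84*zt-94*o)[1],1))
E
python3 plan.py; python3 -m jog '[[[0,0,6.4,0,0,-2.2,9.3],[0,0,6.4,0,0,-2.2,9.3],[0,0,6.4,0,0,-2.2,9.3],[0,0,6.4,0,0,-2.2,9.3],[0,0,0,0,0,0,9.3]]]'
```

```text
0 0 tcp [ 38.  129.3] extent 38.5 fingerlow 129.3 bodylow 213.3
5 5 tcp [ 26.6 132.2] extent 38.5 fingerlow 128.2 bodylow 207.6
10 10 tcp [ 14.9 134. ] extent 38.5 fingerlow 126.2 bodylow 200.4
15 15 tcp [  3.2 134.8] extent 38.5 fingerlow 123.1 bodylow 191.6
20 20 tcp [ -8.6 134.5] extent 38.5 fingerlow 119.1 bodylow 181.3
25 25 tcp [-20.2 133.3] extent 38.5 fingerlow 114.3 bodylow 169.7
30 30 tcp [-31.8 131. ] extent 38.5 fingerlow 108.5 bodylow 156.7
35 35 tcp [-43.1 127.7] extent 38.5 fingerlow 101.9 bodylow 142.6
40 40 tcp [-54.1 123.5] extent 38.5 fingerlow 94.6 bodylow 127.4
45 45 tcp [-64.6 118.3] extent 38.5 fingerlow 86.5 bodylow 111.2
50 50 tcp [-74.7 112.2] extent 38.5 fingerlow 77.8 bodylow 94.2
55 50 tcp [-83.9 104.3] extent 37.6 fingerlow 69.9 bodylow 86.3
60 50 tcp [-92.1  95.7] extent 36.3 fingerlow 61.2 bodylow 77.7
65 50 tcp [-99.4  86.3] extent 34.8 fingerlow 51.9 bodylow 68.3
70 50 tcp [-105.6   76.4] extent 33.0 fingerlow 41.9 bodylow 58.4
75 50 tcp [-114.2   66.2] extent 34.8 fingerlow 31.8 bodylow 48.2
80 50 tcp [-121.7   55.7] extent 36.3 fingerlow 21.2 bodylow 37.6
85 50 tcp [-128.    44.7] extent 37.4 fingerlow 10.2 bodylow 26.7
90 50 tcp [-133.    33.5] extent 38.1 fingerlow -1.0 bodylow 15.4
t: 2.02
tool_pos: [0.2079, -0.5649, 0.3125]
orientation: [3.13, -0.157, 0.004]
force: [0.6, -1.4, 1.6]
opening: 0.0931
```

```bash
A='x'; 
python3 -m jog '[[[0,0,0,1.29,-3.6,0,9.3],[0,0,0,1.29,-3.6,0,9.3],[0,0,0,1.29,-3.6,0,9.3],[0,0,0,1.29,-3.6,0,9.3],[0,0,0,1.29,-3.6,0,9.3]]]' | sed -n 2p
python3 -m jog '[[[0,0,0,1.29,-3.6,0,9.3],[0,0,0,1.29,-3.6,0,9.3],[0,0,0,1.29,-3.6,0,9.3],[0,0,0,1.29,-3.6,0,9.3],[0,0,0,1.29,-3.6,0,9.3]]]' | sed -n 2p
python3 -m jog '[[[0,0,0,1.29,-3.6,0,9.3],[0,0,0,1.29,-3.6,0,9.3],[0,0,0,1.29,-3.6,0,9.3],[0,0,0,1.29,-3.6,0,9.3],[0,0,0,1.29,-3.6,0,9.3]]]' | sed -n 2p
python3 -m jog '[[[0,0,0,1.29,-3.6,0,9.3],[0,0,0,1.29,-3.6,0,9.3],[0,0,0,1.29,-3.6,0,9.3],[0,0,0,1.29,-3.6,0,9.3],[0,0,0,0,0,0,9.3]]]'
```

```text
tool_pos: [0.2887, -0.3882, 0.3057]
tool_pos: [0.3698, -0.215, 0.3061]
tool_pos: [0.4509, -0.0416, 0.3061]
t: 3.68
tool_pos: [0.5164, 0.1005, 0.3048]
orientation: [-3.136, 0.137, 0.003]
force: [0.6, 0.1, -0.1]
opening: 0.0932
```

```bash
cd .;
python3 -m jog '[[[0,0,0.6,1.81,-3.02,0,9.3],[0,0,0,0,0,0.5,9.3],[0,0,0,0,0,3,9.3],[0,0,0,0,0,3,9.3],[0,0,0,0,0,3,9.3]]]' | sed -n 2p
python3 -m jog '[[[0,0,0,0,0,3,8.5],[0,0,0,0,0,1.7,7.5],[0,0,0,0,0,0,6.5],[0,0,0,0,0,0,6],[0,0,0,0,0,0,6]]]'
python3 - <<'E'
from h import *
for n in('scene','top'):
    p=robot.read_camera(n)
    if n=='scene': a=p['img'][150:310,200:360]
    else: b=p['img'][170:330,295:455]
cv2.imwrite('pics/c2.png',cv2.resize(np.hstack([a,b]),(800,400),interpolation=cv2.INTER_CUBIC)[:,:,::-1])
E
```

```text
tool_pos: [0.5364, 0.123, 0.2103]
t: 4.52
tool_pos: [0.5372, 0.1231, 0.1662]
orientation: [-3.137, 0.163, -0.003]
force: [-0.1, 0.3, 0.9]
opening: 0.0646
```

View pics/c2.png

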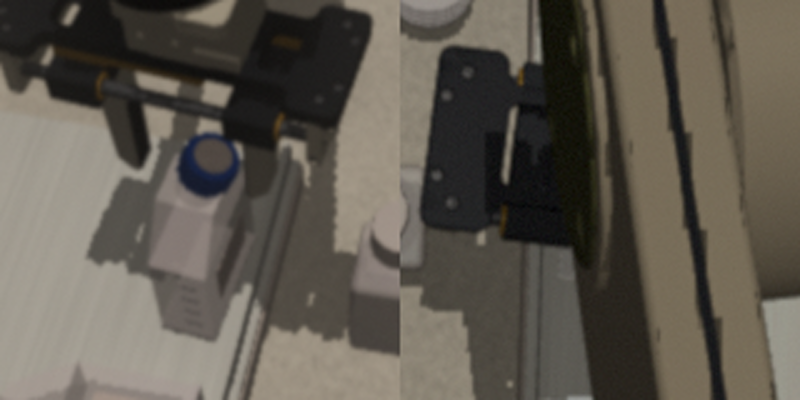

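Scene view: the cap at crop (210,160) sits between the front finger (130,140) and the back finger (265,165), and nothing touches. I centre the gripper, narrow the cage to 50 mm against a 38.5 mm extent so nothing is gripped, and compute the tipping path.

```bash

python3 -m jog '[[[0,0,0,0,-0.55,0,5.4],[0,0,0,0,0,0,5],[0,0,0,0,0,0,5],[0,0,0,0,0,0,5],[0,0,0,0,0,0,5]]]'
cat > rows.py <<'E'
from plan import *
import sys
def path(start,al0,ks,front=25,almax=50,dend=16):
    p=np.array(start,float);a=np.radians(al0)
    for k in ks:
        th=np.radians(k);al=min(th,np.radians(almax));dep=28 if k<50 else 28-(28-dend)*(k-50)/40
        t,e=solve(th,al,dep,front); zt,o=tool((a+al)/2); d=(t-p)/10
        zl=tool(al)[1]
        print(k,'turn %.1f  y %.2f z %.2f'%(np.degrees(al-a),-d@o,d@zt),'tcp',t.round(0),'low',round((t-(front+17.5)*zl)[1],1),'ext',e.round(1))
        p=t;a=al
if __name__=='__main__':
    path((29.75,132),0,[2.5*i for i in range(1,37)])
E
python3 rows.py
```

```text
t: 5.03
tool_pos: [0.537, 0.1288, 0.1648]
orientation: [3.137, -0.164, 0.0]
force: [-0.2, 0.8, -1.1]
opening: 0.0499
2.5 turn 2.5  y -0.00 z 0.12 tcp [ 30. 131.] low 128.9 ext 38.5
5.0 turn 2.5  y 0.56 z -0.15 tcp [ 24. 132.] low 128.2 ext 38.5
7.5 turn 2.5  y 0.56 z -0.15 tcp [ 18. 133.] low 127.3 ext 38.5
10.0 turn 2.5  y 0.56 z -0.15 tcp [ 12. 134.] low 126.2 ext 38.5
12.5 turn 2.5  y 0.56 z -0.15 tcp [  7. 134.] low 124.8 ext 38.5
15.0 turn 2.5  y 0.56 z -0.15 tcp [  1. 134.] low 123.1 ext 38.5
17.5 turn 2.5  y 0.56 z -0.15 tcp [ -5. 134.] low 121.2 ext 38.5
20.0 turn 2.5  y 0.56 z -0.15 tcp [-11. 134.] low 119.1 ext 38.5
22.5 turn 2.5  y 0.56 z -0.15 tcp [-17. 133.] low 116.8 ext 38.5
25.0 turn 2.5  y 0.56 z -0.15 tcp [-23. 132.] low 114.3 ext 38.5
27.5 turn 2.5  y 0.56 z -0.15 tcp [-28. 131.] low 111.5 ext 38.5
30.0 turn 2.5  y 0.56 z -0.15 tcp [-34. 130.] low 108.5 ext 38.5
32.5 turn 2.5  y 0.56 z -0.15 tcp [-40. 128.] low 105.3 ext 38.5
35.0 turn 2.5  y 0.56 z -0.15 tcp [-45. 126.] low 101.9 ext 38.5
37.5 turn 2.5  y 0.56 z -0.15 tcp [-51. 124.] low 98.3 ext 38.5
40.0 turn 2.
[... 642 characters left out ...]
 y 0.59 z 0.01 tcp [-102.   85.] low 52.8 ext 34.8
67.5 turn 0.0  y 0.59 z 0.04 tcp [-106.   81.] low 48.1 ext 33.9
70.0 turn 0.0  y 0.58 z 0.07 tcp [-109.   76.] low 43.2 ext 33.0
72.5 turn 0.0  y 0.67 z -0.04 tcp [-113.   71.] low 38.3 ext 33.9
75.0 turn 0.0  y 0.66 z -0.01 tcp [-118.   66.] low 33.4 ext 34.6
77.5 turn 0.0  y 0.65 z 0.02 tcp [-122.   61.] low 28.3 ext 35.3
80.0 turn 0.0  y 0.64 z 0.04 tcp [-126.   56.] low 23.1 ext 35.8
82.5 turn 0.0  y 0.63 z 0.07 tcp [-129.   50.] low 17.8 ext 36.2
85.0 turn 0.0  y 0.61 z 0.10 tcp [-132.   45.] low 12.5 ext 36.5
87.5 turn 0.0  y 0.60 z 0.13 tcp [-135.   40.] low 7.0 ext 36.7
90.0 turn 0.0  y 0.58 z 0.16 tcp [-138.   34.] low 1.6 ext 36.8
```

```bash

python3 -m jog '[[[2.5,0,0,0,0,0.12,5],[1.25,0,0,0,0.28,-0.07,5],[1.25,0,0,0,0.28,-0.07,5],[1.25,0,0,0,0.28,-0.08,5],[1.25,0,0,0,0.28,-0.08,5]]]'
python3 -m jog '[[[1.25,0,0,0,0.28,-0.07,5],[1.25,0,0,0,0.28,-0.08,5],[1.25,0,0,0,0.28,-0.07,5],[1.25,0,0,0,0.28,-0.08,5],[0,0,0,0,0,0,5]]]'
python3 - <<'E'
from h import *
p=robot.read_camera('scene'); save(p,'s3.png')
print(robot.read_state()['force'])
cv2.imwrite('pics/c3.png',cv2.resize(p['img'][150:310,180:340],(600,600),interpolation=cv2.INTER_CUBIC)[:,:,::-1])
E
```

```text
t: 5.45
tool_pos: [0.5358, 0.1169, 0.1658]
orientation: [-3.005, 0.158, -0.011]
force: [-0.9, -0.0, -0.3]
opening: 0.0504
t: 5.87
tool_pos: [0.5345, 0.1048, 0.1665]
orientation: [-2.918, 0.155, -0.016]
force: [-0.2, -0.5, -0.3]
opening: 0.0504
[-0.36065303  0.15306867 -0.409145  ]
```

View pics/c3.png

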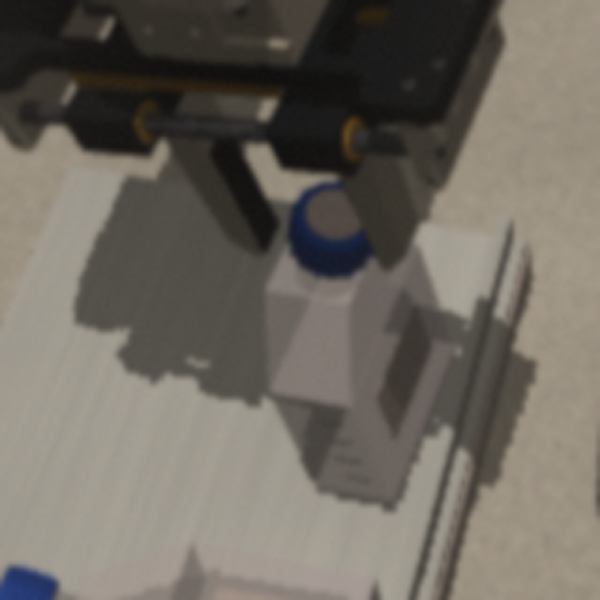

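Crop: the back finger (395,220) is pushing the cap (330,230), the front finger (260,220) is clear, and the toe corner (315,490) has not moved. I continue.

```bash

python3 -m jog '[[[1.25,0,0,0,0.28,-0.08,5],[1.25,0,0,0,0.28,-0.08,5],[1.25,0,0,0,0.28,-0.08,5],[1.25,0,0,0,0.28,-0.08,5],[1.25,0,0,0,0.28,-0.08,5]]]' 
python3 -m jog '[[[1.25,0,0,0,0.28,-0.08,5],[1.25,0,0,0,0.28,-0.08,5],[1.25,0,0,0,0.28,-0.08,5],[1.25,0,0,0,0.28,-0.08,5],[1.25,0,0,0,0.28,-0.08,5]]]' 
python3 -m jog '[[[1.25,0,0,0,0.28,-0.08,5],[1.25,0,0,0,0.28,-0.08,5],[1.25,0,0,0,0.28,-0.08,5],[1.25,0,0,0,0.28,-0.08,5],[0,0,0,0,0,0,5]]]' 
python3 - <<'E'
from h import *
p=robot.read_camera('scene'); 
cv2.imwrite('pics/c4.png',cv2.resize(p['img'][150:310,150:310],(600,600),interpolation=cv2.INTER_CUBIC)[:,:,::-1])
E
```

```text
t: 6.33
tool_pos: [0.533, 0.0911, 0.167]
orientation: [-2.809, 0.147, -0.025]
force: [0.2, -0.0, -0.7]
opening: 0.0499
t: 6.75
tool_pos: [0.5316, 0.0767, 0.1656]
orientation: [-2.7, 0.141, -0.032]
force: [-0.3, -0.2, -0.4]
opening: 0.0498
t: 7.17
tool_pos: [0.53, 0.0648, 0.1626]
orientation: [-2.613, 0.139, -0.035]
force: [0.3, 0.2, -0.6]
opening: 0.0499
```

View pics/c4.png

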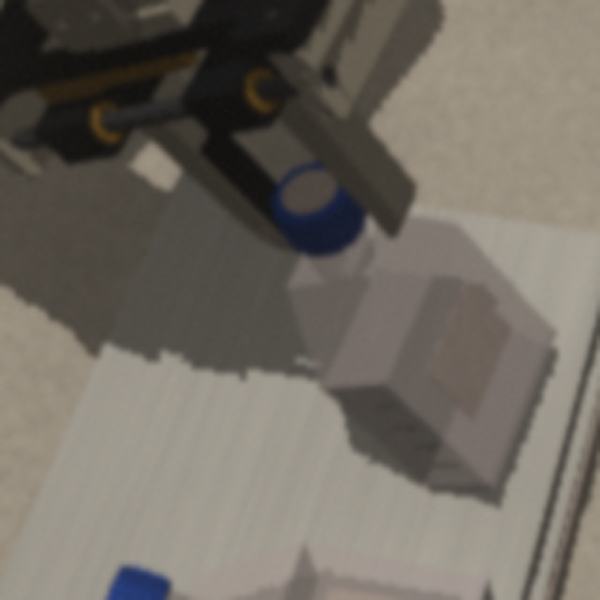

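The flask is past balance and the cap (320,205) now rests on the front finger. I keep lowering.

```bash

python3 -m jog '[[[2.5,0,0,0,0.56,-0.15,5],[2.5,0,0,0,0.56,-0.15,5],[2.5,0,0,0,0.56,-0.15,5],[2.5,0,0,0,0.56,-0.15,5],[0,0,0,0,0,0,5]]]' 
python3 -m jog '[[[2.5,0,0,0,0.56,-0.15,5],[2.5,0,0,0,0.56,-0.15,5],[2.5,0,0,0,0.56,-0.15,5],[2.5,0,0,0,0.56,-0.15,5],[0,0,0,0,0,0,5]]]' 
python3 - <<'E'
from h import *
s=robot.read_state(); p=s['tool_pos']; M=R.from_rotvec(s['orientation']).as_matrix()
print(M.round(3)); r=p-[.5342,.0991,.034]; print('u',r[:2]@[.098,.995]*1e3,'side',r[:2]@[.995,-.098]*1e3,'z',r[2]*1e3,s['q'].round(2))
E
```

```text
t: 7.63
tool_pos: [0.5274, 0.043, 0.1545]
orientation: [-2.438, 0.131, -0.044]
force: [-0.8, -0.6, -0.9]
opening: 0.0501
t: 8.05
tool_pos: [0.5253, 0.0233, 0.1433]
orientation: [-2.265, 0.121, -0.052]
force: [0.4, -0.6, -0.9]
opening: 0.0502
[[ 0.994 -0.07   0.079]
 [-0.105 -0.638  0.763]
 [-0.003 -0.767 -0.642]]
u -76.29458297205318 side -1.4584006830761491 z 109.26394126887593 [-0.58  0.23  1.78  0.75  1.62  0.94]
```

On plan (u -76, z 109 against -76, 110). I lower to about 75°, then check.

```bash

python3 -m jog '[[[0,0,0,0,0.6,-0.14,5],[0,0,0,0,0.6,-0.11,5],[0,0,0,0,0.6,-0.08,5],[0,0,0,0,0.6,-0.05,5],[0,0,0,0,0,0,5]]]' 
python3 -m jog '[[[0,0,0,0,0.59,-0.02,5],[0,0,0,0,0.59,0.01,5],[0,0,0,0,0.59,0.04,5],[0,0,0,0,0.58,0.07,5],[0,0,0,0,0,0,5]]]' 
python3 -m jog '[[[0,0,0,0,0.34,-0.02,5],[0,0,0,0,0.33,-0.02,5],[0,0,0,0,0.33,-0.01,5],[0,0,0,0,0.33,0,5],[0,0,0,0,0,0,5]]]' 
python3 - <<'E'
from h import *
s=robot.read_state(); p=s['tool_pos']
r=p-[.5342,.0991,.034]; print('u',r[:2]@[.098,.995]*1e3,'side',r[:2]@[.995,-.098]*1e3,'z',r[2]*1e3)
p=robot.read_camera('scene'); 
cv2.imwrite('pics/c5.png',cv2.resize(p['img'][170:330,140:300],(600,600),interpolation=cv2.INTER_CUBIC)[:,:,::-1])
E
```

```text
t: 8.47
tool_pos: [0.5239, 0.005, 0.1282]
orientation: [-2.267, 0.119, -0.055]
force: [-0.3, -0.6, -0.2]
opening: 0.0501
t: 8.88
tool_pos: [0.5221, -0.0092, 0.109]
orientation: [-2.266, 0.12, -0.054]
force: [1.0, -0.3, -0.4]
opening: 0.0505
t: 9.3
tool_pos: [0.5215, -0.018, 0.0998]
orientation: [-2.266, 0.119, -0.055]
force: [0.9, -1.0, -0.3]
opening: 0.05
u -117.75673078859208 side -1.205467095199426 z 65.83103664011526
```

View pics/c5.png

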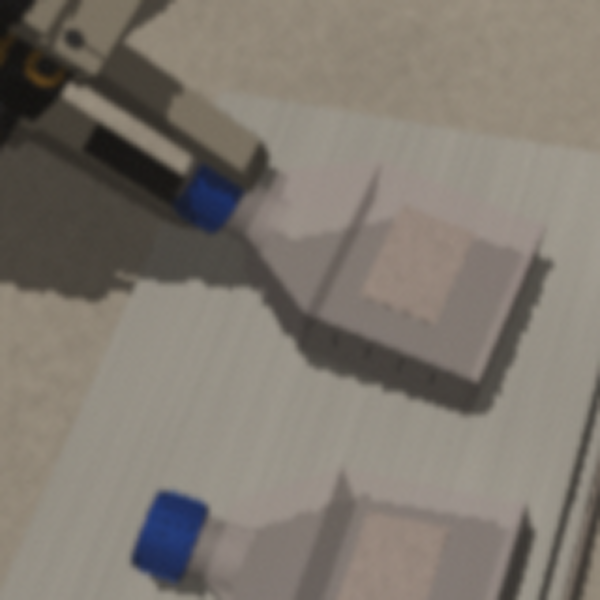

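The cap (210,200) rests on the lower finger and the neighbouring flask is clear. I lower the rest slowly with a shallower finger reach.

```bash
python3 - <<'E'
from rows import *
path((-117.8,65.8),50,[76.25,77.5,78.75,80,81.25,82.5,83.75,85,86,87,88,89,90,91],dend=10)
E
```

```text
76.25 turn 0.0  y 0.31 z -0.39 tcp [-123.   66.] low 33.4 ext 34.5
77.5 turn 0.0  y 0.32 z -0.01 tcp [-125.   64.] low 30.9 ext 34.7
78.75 turn 0.0  y 0.32 z -0.00 tcp [-127.   61.] low 28.5 ext 34.9
80 turn 0.0  y 0.32 z 0.01 tcp [-129.   59.] low 26.0 ext 35.0
81.25 turn 0.0  y 0.32 z 0.01 tcp [-131.   56.] low 23.5 ext 35.1
82.5 turn 0.0  y 0.31 z 0.02 tcp [-133.   54.] low 21.0 ext 35.1
83.75 turn 0.0  y 0.31 z 0.03 tcp [-135.   51.] low 18.4 ext 35.1
85 turn 0.0  y 0.31 z 0.04 tcp [-136.   48.] low 15.9 ext 35.1
86 turn 0.0  y 0.24 z 0.03 tcp [-138.   46.] low 13.8 ext 35.0
87 turn 0.0  y 0.24 z 0.04 tcp [-139.   44.] low 11.7 ext 35.0
88 turn 0.0  y 0.24 z 0.04 tcp [-140.   42.] low 9.6 ext 34.9
89 turn 0.0  y 0.07 z 0.05 tcp [-140.   41.] low 8.7 ext 33.1
90 turn 0.0  y 0.00 z 0.05 tcp [-140.   41.] low 8.4 ext 30.6
91 turn 0.0  y -0.01 z 0.06 tcp [-139.   41.] low 8.1 ext 28.1
```

```bash

python3 -m jog '[[[0,0,0,0,0.31,-0.1,5],[0,0,0,0,0.32,-0.05,5],[0,0,0,0,0.32,0,5],[0,0,0,0,0.32,0,5],[0,0,0,0,0.32,0.01,5]]]' 
python3 -m jog '[[[0,0,0,0,0.31,0.02,5],[0,0,0,0,0.31,0.03,5],[0,0,0,0,0.31,0.04,5],[0,0,0,0,0.2,0.03,5],[0,0,0,0,0.2,0.03,5]]]' 
python3 -m jog '[[[0,0,0,0,0.2,0.04,5],[0,0,0,0,0.2,0.04,5],[0,0,0,0,0.15,0.04,5],[0,0,0,0,0.15,0.04,5],[0,0,0,0,0,0,5]]]' 
python3 - <<'E'
from h import *
s=robot.read_state(); p=s['tool_pos']
r=p-[.5342,.0991,.034]; print('u',r[:2]@[.098,.995]*1e3,'side',r[:2]@[.995,-.098]*1e3,'z',r[2]*1e3)
p=robot.read_camera('scene'); 
cv2.imwrite('pics/c6.png',cv2.resize(p['img'][170:330,140:300],(600,600),interpolation=cv2.INTER_CUBIC)[:,:,::-1])
E
```

```text
t: 9.77
tool_pos: [0.5204, -0.0291, 0.0888]
orientation: [-2.266, 0.119, -0.055]
force: [-0.0, 0.5, -0.3]
opening: 0.0501
t: 10.18
tool_pos: [0.5196, -0.0364, 0.0777]
orientation: [-2.266, 0.119, -0.055]
force: [0.3, -0.5, -0.4]
opening: 0.05
t: 10.6
tool_pos: [0.5192, -0.0395, 0.0713]
orientation: [-2.266, 0.119, -0.055]
force: [0.3, -0.1, -0.6]
opening: 0.0497
u -139.4039763762133 side -1.301385237178307 z 37.28439097404997
```

View pics/c6.png

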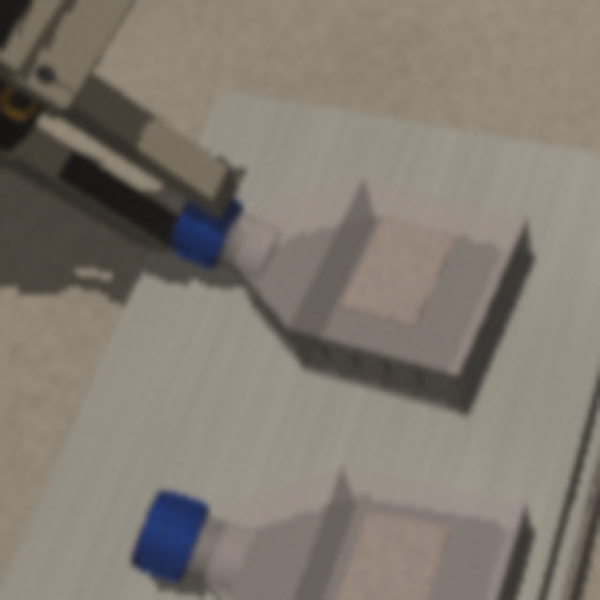

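The flask is essentially flat, with its neck slanting up. I let down the last 2 mm, draw the fingers out along their own direction, then straighten the tool.

```bash

python3 -m jog '[[[0,0,0,0,0.15,0,5],[0,0,0,0,0.12,0,5],[0,0,0,0,0,-0.4,5],[0,0,0,0,0,-0.8,5],[0,0,0,0,0,-1.5,5]]]' 
python3 -m jog '[[[0,0,0,0,0,-2.5,5],[0,0,0,0,0,-3,5],[-7,0,0,0,0,-1.5,5],[-7,0,0,0,0,-1,5],[-7,0,0,0,0,-1,5]]]' 
python3 -m jog '[[[-7,0,0,0,0,-1,6],[-7,0,0,0,0,-1,6],[-7,0,0,0,0,0,6],[-7,0,0,0,0,0,6],[0,0,0,0,0,0,6]]]' 
python3 - <<'E'
from h import *
s=robot.read_state(); print(R.from_rotvec(s['orientation']).as_matrix().round(3),s['q'].round(3))
S=robot.read_camera('scene');T=robot.read_camera('top')
for p in(S,T): print([(np.round(r['point'],1).tolist(),round(r['confidence'],2)) for r in robot.pinpoint(p,'flask_cap')])
a=S['img'][170:330,140:340]; b=T['img'][110:310,330:530]
cv2.imwrite('pics/c7.png',np.hstack([cv2.resize(a,(500,400),interpolation=cv2.INTER_CUBIC),cv2.resize(b,(400,400),interpolation=cv2.INTER_CUBIC)])[:,:800+100,::-1][:, :900])
im=cv2.imread('pics/c7.png'); cv2.imwrite('pics/c7.png',cv2.resize(im,(800,356)))
E
```

```text
t: 11.07
tool_pos: [0.5162, -0.0614, 0.0867]
orientation: [-2.265, 0.118, -0.053]
force: [0.7, 0.8, -0.1]
opening: 0.0501
t: 11.48
tool_pos: [0.5106, -0.1314, 0.1491]
orientation: [-2.639, 0.143, -0.039]
force: [-0.2, 0.1, 0.5]
opening: 0.0499
t: 11.9
tool_pos: [0.5109, -0.1345, 0.1686]
orientation: [-3.128, 0.158, -0.009]
force: [-0.6, 0.3, -0.0]
opening: 0.06
[[ 0.995 -0.1    0.006]
 [-0.1   -0.995  0.01 ]
 [ 0.005 -0.01  -1.   ]] [-0.363 -0.038  1.754  0.011  1.424  1.307]
[([187.9, 225.7], 0.78), ([441.2, 306.8], 0.67)]
[([179.1, 166.7], 0.71), ([495.7, 265.5], 0.68)]
```

View pics/c7.png

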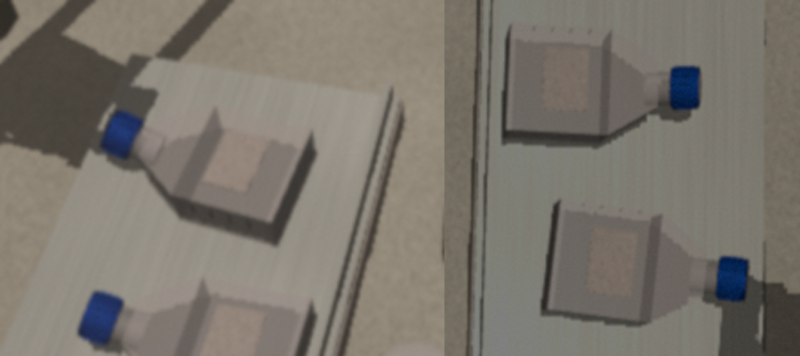

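Both views show the flask lying with its neck raised, base corners at crop (560,200) and (547,312), about 10° off square and well clear of flask2. I work out its pose and the push.

```bash

python3 -m jog '[[[0,0,-6.75,0,0,0,6.5],[0,0,-6.75,0,0,0,6.5],[0,0,-6.75,0,0,0,6.5],[0,0,-6.75,0,0,0,6.5],[0,0,-6.75,0,0,0,6.5]]]' >/dev/null
python3 -m jog '[[[0,0,-6.75,0,0,0,6.5],[0,0,-6.75,0,0,0,6.5],[0,0,-6.75,0,0,0,6.5],[0,0,-6.75,0,0,0,6.5],[0,0,-6.75,0,0,0,6.5]]]' >/dev/null
python3 -m jog '[[[0,0,-6.75,0,0,0,6.5],[0,0,-6.75,0,0,0,6.5],[0,0,-6.75,0,0,0,6.5],[0,0,-6.75,0,0,0,6.5],[0,0,0,0,0,0,6.5]]]'
python3 - <<'E'
from h import *
T=robot.read_camera('top')
for q in((395.2,222.5),(389,281.5),(452.6,231),(444.2,290)): print(q,at_z(T,q,.071).round(4))
print('cap',at_z(T,(501,267.5),.068).round(4))
M=R.from_rotvec(robot.read_state()['orientation']).as_matrix();print(M.round(3))
E
```

```text
t: 13.35
tool_pos: [0.5085, -0.1381, 0.1645]
orientation: [-2.238, -2.185, -0.022]
force: [0.7, -0.3, 0.2]
opening: 0.065
(395.2, 222.5) [0.5754 0.0939 0.071 ]
(389, 281.5) [0.4944 0.102  0.071 ]
(452.6, 231) [0.5653 0.0147 0.071 ]
(444.2, 290) [0.4843 0.0265 0.071 ]
cap [ 0.5165 -0.0528  0.068 ]
[[ 0.031  1.     0.   ]
 [ 0.999 -0.031  0.019]
 [ 0.019 -0.    -1.   ]]
```

```bash

python3 -m jog '[[[0,0,-0.7,2.6,0.16,0,6.5],[0,0,0,2.6,0.16,0,6.5],[0,0,0,2.6,0.16,0,6.5],[0,0,0,2.5,0.16,0,6.5],[0,0,0,0,0,0,6.5]]]'
python3 -m jog '[[[0,0,0,0,0,2,6.5],[0,0,0,0,0,2,6.5],[0,0,0,0,0,2,6.5],[0,0,0,0,0,1,6.5],[0,0,0,0,0,0,6.5]]]'
python3 - <<'E'
from h import *
p=robot.read_camera('scene'); print(robot.read_state()['tool_pos'])
cv2.imwrite('pics/c8.png',cv2.resize(p['img'][170:330,140:300],(600,600),interpolation=cv2.INTER_CUBIC)[:,:,::-1])
E
```

```text
t: 13.82
tool_pos: [0.5173, -0.0308, 0.1668]
orientation: [-2.231, -2.192, -0.023]
force: [-0.7, -0.0, 0.3]
opening: 0.0648
t: 14.23
tool_pos: [0.5152, -0.0329, 0.094]
orientation: [-2.23, -2.191, -0.016]
force: [-0.9, 0.2, -0.2]
opening: 0.0651
[ 0.51628322 -0.03293998  0.09579706]
```

View pics/c8.png

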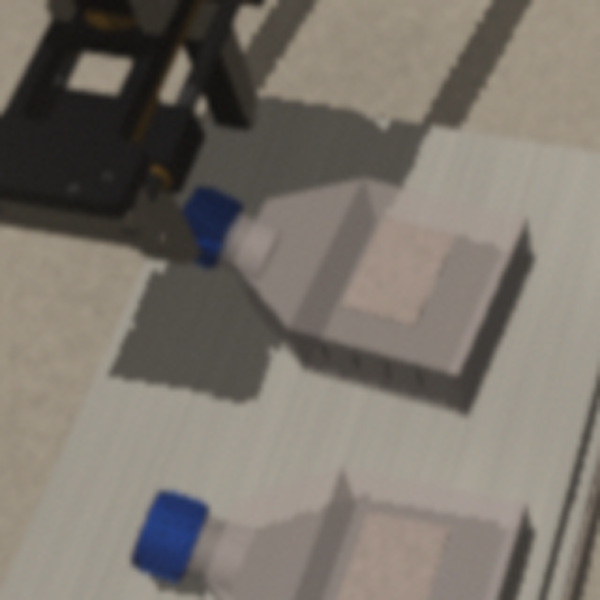

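The fingers straddle the cap (215,225) with clearance on both sides. I descend and push against the shoulders.

```bash

python3 -m jog '[[[0,0,0,0,0.25,1.3,6.5],[0,0,0,0,0,1.3,6.5],[0,0,0,0,0,1.3,6.5],[0,0,0,0,0,0.9,6.5],[0,0,0,0,0,0,6.5]]]'
python3 -m jog '[[[0,0,0,0.8,0,0,6.5],[0,0,0,0.8,0,0,6.5],[0,0,0,0.5,0,0,6.5],[0,0,0,0.4,0,0,6.5],[0,0,0,0.4,0,0,6.5]]]'
python3 -m jog '[[[0,0,0,0.4,0,0,6.5],[0,0,0,0.4,0,0,6.5],[0,0,0,0.4,0,0,6.5],[0,0,0,0.4,0,0,6.5],[0,0,0,0.4,0,0,6.5]]]'
python3 -m jog '[[[0,0,0,0.4,0,0,6.5],[0,0,0,0.4,0,0,6.5],[0,0,0,0.3,0,0,6.5],[0,0,0,0.3,0,0,6.5],[0,0,0,0,0,0,6.5]]]'
python3 - <<'E'
from h import *
p=robot.read_camera('scene'); s=robot.read_state();print(R.from_rotvec(s['orientation']).as_matrix()[:,0].round(3))
cv2.imwrite('pics/c9.png',cv2.resize(p['img'][170:330,160:320],(600,600),interpolation=cv2.INTER_CUBIC)[:,:,::-1])
E
```

```text
t: 14.7
tool_pos: [0.5194, -0.0317, 0.0482]
orientation: [-2.229, -2.196, -0.02]
force: [-0.2, 0.6, -0.9]
opening: 0.0651
t: 15.12
tool_pos: [0.5211, -0.0019, 0.0504]
orientation: [-2.229, -2.2, -0.022]
force: [-0.4, -1.1, 0.9]
opening: 0.0651
t: 15.53
tool_pos: [0.5206, 0.0179, 0.0498]
orientation: [-2.229, -2.198, -0.021]
force: [-1.1, -0.5, 1.1]
opening: 0.0649
t: 15.95
tool_pos: [0.5208, 0.0321, 0.0501]
orientation: [-2.228, -2.199, -0.021]
force: [0.2, -0.6, 0.4]
opening: 0.0651
[0.013 1.    0.018]
```

View pics/c9.png

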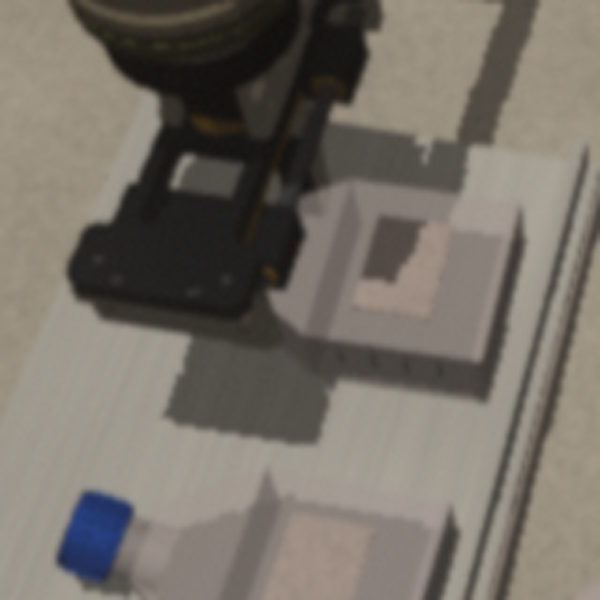

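Base corner at crop (488,400), ledge line at about (525,400), so about 13-15 mm remain. I continue and watch the force.

```bash

python3 -m jog '[[[0,0,0,0.25,0,0,6.5],[0,0,0,0.25,0,0,6.5],[0,0,0,0.25,0,0,6.5],[0,0,0,0.25,0,0,6.5],[0,0,0,0,0,0,6.5]]]'|sed -n '2p;4p'
python3 -m jog '[[[0,0,0,0.1,0,0,6.5],[0,0,0,0.1,0,0,6.5],[0,0,0,0.1,0,0,6.5],[0,0,0,0,0,0,6.5]]]'|sed -n '2p;4p'
cat > look.py <<'E'
from h import *
import sys
T=robot.read_camera('top');S=robot.read_camera('scene')
a=S['img'][170:330,160:320]; b=T['img'][110:310,330:530]
cv2.imwrite('pics/'+sys.argv[1],np.hstack([cv2.resize(a,(400,400),interpolation=cv2.INTER_CUBIC),cv2.resize(b,(400,400),interpolation=cv2.INTER_CUBIC)])[:,:,::-1])
# gap base bottom far corner to ledge in scene: row profiles
g=cv2.cvtColor(S['img'],cv2.COLOR_RGB2GRAY)
for r in(240,255,265): print(r,g[r,282:318].tolist())
E
python3 look.py x.png
```

```text
tool_pos: [0.521, 0.042, 0.0503]
force: [1.3, -0.3, -1.0]
tool_pos: [0.5206, 0.0437, 0.0502]
force: [-3.6, -4.9, 2.1]
240 [147, 144, 137, 132, 130, 129, 130, 129, 129, 129, 129, 130, 129, 129, 130, 131, 135, 142, 132, 102, 75, 92, 131, 149, 144, 118, 82, 98, 142, 154, 144, 117, 111, 86, 75, 105]
255 [129, 129, 128, 129, 128, 129, 129, 129, 128, 128, 128, 130, 135, 141, 137, 111, 79, 93, 133, 150, 144, 118, 86, 103, 143, 152, 144, 122, 112, 86, 73, 101, 139, 149, 147, 147]
265 [111, 116, 119, 122, 124, 124, 126, 127, 127, 132, 138, 139, 124, 90, 89, 125, 148, 148, 127, 89, 93, 132, 149, 147, 134, 121, 101, 73, 75, 110, 139, 149, 147, 147, 149, 150]
```

```bash

python3 -m jog '[[[0,0,0,0.1,0,0,6.5],[0,0,0,0.1,0,0,6.5],[0,0,0,0,0,0,6.5],[0,0,0,0,0,0,6.5]]]'|sed -n '2p;4p'
python3 -m jog '[[[0,0,0,0.1,0,0,6.5],[0,0,0,0,0,0,6.5],[0,0,0,0,0,0,6.5]]]'|sed -n '2p;4p'
python3 look.py c10.png >/dev/null
```

```text
tool_pos: [0.5202, 0.0443, 0.0502]
force: [-5.5, -11.8, 3.9]
tool_pos: [0.5199, 0.0446, 0.0502]
force: [-6.6, -15.3, 5.0]
```

View pics/c10.png

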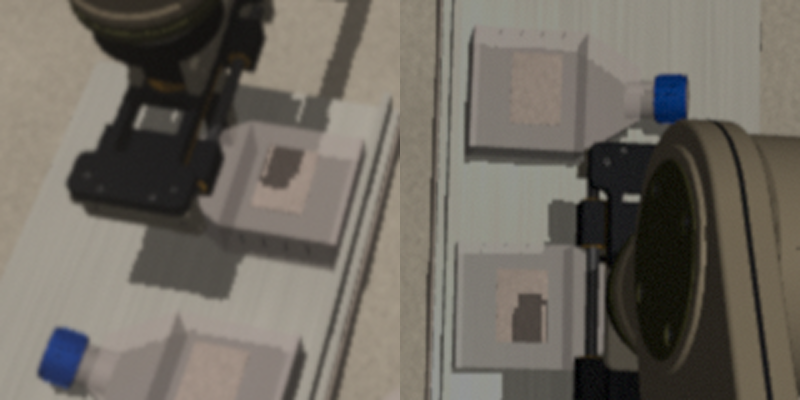

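Force has risen to 15 N at the ledge, and the top view shows the base edge (457,245)–(455,368) along the ledge line. I back off, lift away and check.

```bash

python3 -m jog '[[[0,0,0,-0.3,0,0,6.5],[0,0,0,-0.6,0,0,6.5],[0,0,0,-0.8,0,0,6.5],[0,0,0,0,0,-1,6.5],[0,0,0,0,0,-2,6.5]]]'|sed -n '2p;4p'
python3 -m jog '[[[0,0,0,0,0,-3,6.5],[0,0,0,0,0,-4,6.5],[0,0,0,-2,0,-4,6.5],[0,0,0,-4,0,-2,6.5],[0,0,0,-4,0,0,6.5]]]'>/dev/null
python3 -m jog '[[[0,0,0,-4,0,0,6.5],[0,0,0,-4,0,0,6.5],[0,0,0,-4,0,0,6.5],[0,0,0,-4,0,0,6.5],[0,0,0,0,0,0,6.5]]]'|sed -n '1,2p;4p'
python3 look.py c11.png >/dev/null
python3 - <<'E'
from h import *
for n in('scene','top'):
    p=robot.read_camera(n); save(p,n+'_end.png')
    for l in('flask','bottle','dishes'): print(n,l,[(np.round(r['point'],1).tolist(),round(r['confidence'],2)) for r in robot.pinpoint(p,l)])
E
```

```text
tool_pos: [0.5188, 0.0297, 0.0784]
force: [-0.1, 0.7, 0.3]
t: 18.78
tool_pos: [0.5162, -0.2347, 0.2023]
force: [0.7, 1.6, 0.1]
scene flask [([259.4, 337.0], 0.93), ([416.2, 354.1], 0.92), ([299.3, 248.4], 0.57)]
scene bottle [([354.7, 275.3], 0.74)]
scene dishes [([326.2, 353.8], 0.63)]
top flask [([379.1, 157.8], 0.98), ([359.3, 261.8], 0.58), ([207.0, 176.6], 0.58)]
top bottle [([287.2, 257.0], 0.76)]
top dishes [([306.3, 165.5], 0.91)]
```

View pics/c11.png

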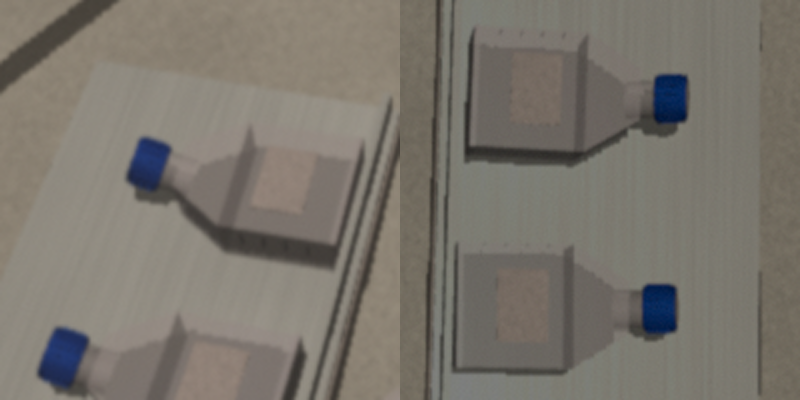

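```bash
python3 - <<'E'
from h import *
T=robot.read_camera('top'); g=cv2.GaussianBlur(cv2.cvtColor(T['img'],cv2.COLOR_RGB2GRAY),(1,5),0).astype(float)
L=[];B=[]
for r in range(238,290,3):
    w=g[r,346:358]; k=346+np.argmin(w); f=g[r,k-1:k+2]; L.append((k+.5*(f[0]-f[2])/(f[0]-2*f[1]+f[2]),r))
    d=-np.diff(g[r,353:366]); k=np.argmax(d); B.append((353.5+(np.arange(len(d))*d.clip(0)**2).sum()/(d.clip(0)**2).sum(),r))
for n,P,z in(('ledge',L,.054),('base top edge',B,.071)):
    W=np.array([at_z(T,q,z) for q in P]); c=np.polyfit(W[:,0],W[:,1],1); print(n,'slope',c[0].round(4),'y@.52',np.polyval(c,.52).round(4),'resid',np.std(W[:,1]-np.polyval(c,W[:,0])).round(4))
allL=[]
for r in list(range(95,325,5)):
    w=g[r,344:362]; k=344+np.argmin(w); allL.append(at_z(T,(k,r),.054))
W=np.array(allL);print('ledge long slope',np.polyfit(W[:,0],W[:,1],1))
print('long sides',[at_z(T,q,.071).round(4) for q in((358.5,232.5),(415.5,233.5),(357.5,295),(412.5,296.5))])
E
```

```text
ledge slope 0.0249 y@.52 0.1446 resid 0.0016
base top edge slope -0.0146 y@.52 0.1469 resid 0.0001
ledge long slope [0.02266715 0.14453069]
long sides [array([0.5605, 0.1443, 0.071 ]), array([0.5608, 0.0659, 0.071 ]), array([0.4753, 0.1447, 0.071 ]), array([0.4747, 0.0698, 0.071 ])]
```

```bash
python3 -c "
from plant import robot
print(robot.close_job())"
```

```text
the job is handed in; nothing more can be done
None
```

The flask now lies on its growth face with its neck slanting upwards and its base against the ledge. The job was handed in at about 19 s.

I tipped the flask inside an open, loose finger cage. The back finger pushed it past balance, and the front finger then held the cap all the way down. I drew the fingers out and pushed on both shoulders until the base met the ledge, with about 15 N of contact force. The flask was never gripped or lifted.

**Last checks:**
- **Squareness:** the base edge runs at -0.015 rad against about -0.018 rad for the ledge, roughly 0.3 mm over the flask's width.
- **Seating:** the base is at y ≈ 0.147 m and the ledge face at about 0.149 m. The 2 mm difference is within the camera calibration.
- **Other things:** the second flask, the bottle and the dishes were found where they started, to within the networks' few pixels of scatter. The arm is clear of everything.

**Checks that failed or disagreed:**
- My automatic line fit for the ledge picked the wrong line in the final image (slope +0.023). I used the slope worked out from the first image's ledge line and the plate's far edge instead.
- The push force had a sideways part (-6.6 N along x), so one finger carried most of it.
- I viewed 13 pictures, against a budget of 10.

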